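# Close the splash guard and hold the electrode centred in its guide

## Task

Get the spark-erosion jig ready: first raise its three hinged blue panels fully upright so that with the fixed back guard they make an open box around the workpiece. Then lift the copper electrode out of its wooden stand by its yellow grip and lower it through the brass guide bushing without letting it touch the jig, until its tip hangs about 10 mm above the workpiece. Finish while still holding it there, upright, still and centred in the bore, and leave everything else on the bench where it is.

Things in the scene. Friction and masses are not known exactly. Their poses are not given: they have to be found in the camera images.
- jig: Spark-erosion jig fixed to the bench: dark steel base 150 x 150 x 12 mm; origin: centre of its underside, z up, yaw within 0.2. Far (+x) side: fixed blue guard 74 mm high and a grey post whose arm (56 mm wide, 68 to 82 mm high) reaches over the middle and carries the brass guide bushing above the origin. Hinged blue panels on the front (-x), left (+y) and right (-y) sides.
- bore_top (a point): centre of the upper mouth of the upright brass guide bushing, 86 mm above the bench: outside diameter 34 mm, bore 22 mm, 20 mm long (lower mouth 66 mm above the bench), axis vertical
- work_top (a point): centre of the top of the silver workpiece block (50 x 50 mm, black spot in its middle), straight below the bore, 37 mm above the bench
- electrode: Copper rod, 10 mm diameter, 80 mm long, below a square yellow grip 22 x 22 x 45 mm with a black band; 0.08 to 0.17 kg. Origin at the lower tip, z along the rod to the grip, which spans z = 80 to 125 mm, flat sides facing x and y. It starts upright in the stand, tip 10 mm above the bench, grip resting on the stand; lift it straight up over 80 mm to clear it.
- electrode_tip (a point): lower tip of the copper rod
- electrode_neck (a point): point on the rod's axis 30 mm above the tip (inside the bore when the rod is at its place)
- stand: pale wooden block 60 x 60 mm, 90 mm high, fixed to the bench, with an upright 16 mm through hole in the middle that holds the electrode. Origin: centre of its underside
- front_panel (a joint): angle of the blue panel on the jig's front (-x) side, rad: 0 lying level and pointing outward from the jig, pi/2 upright against its stop. Panel 60 mm from hinge to free edge, 132 mm wide, 4 mm thick. It starts at 0.3 to 0.7. The hinge is stiff (0.13 N m), so the panel stays where it is left.
- front_panel_hinge (a point): middle of the hinge line of the front (-x) panel, 15 mm above the bench, 73 mm out from the jig's centre; its x axis points inward to the jig's middle at angle 0 (it turns with the panel), y along the hinge
- front_panel_knob (a point): centre of the red ball knob, 18 mm diameter, on a thin stem (8 mm) beyond the middle of the front (-x) panel's free edge; 84 mm from the hinge line, 24 mm beyond the edge, so that it can be pinched from above with the fingers on either side of it along the hinge direction and led along its arc (the ball turns between the fingers)
- left_panel (a joint): angle of the blue panel on the jig's left (+y) side, rad: 0 lying level and pointing outward from the jig, pi/2 upright against its stop. Panel 60 mm from hinge to free edge, 132 mm wide, 4 mm thick. It starts at 0.3 to 0.7. The hinge is stiff (0.13 N m), so the panel stays where it is left.
- left_panel_hinge (a point): middle of the hinge line of the left (+y) panel, 15 mm above the bench, 73 mm out from the jig's centre; its x axis points inward to the jig's middle at angle 0 (it turns with the panel), y along the hinge
- left_panel_knob (a point): centre of the red ball knob, 18 mm diameter, on a thin stem (8 mm) beyond the middle of the left (+y) panel's free edge; 84 mm from the hinge line, 24 mm beyond the edge, so that it can be pinched from above with the fingers on either side of it along the hinge direction and led along its arc (the ball turns between the fingers)
- right_panel (a joint): angle of the blue panel on the jig's right (-y) side, rad: 0 lying level and pointing outward from the jig, pi/2 upright against its stop. Panel 60 mm from hinge to free edge, 132 mm wide, 4 mm thick. It starts at 0.3 to 0.7. The hinge is stiff (0.13 N m), so the panel stays where it is left.
- right_panel_hinge (a point): middle of the hinge line of the right (-y) panel, 15 mm above the bench, 73 mm out from the jig's centre; its x axis points inward to the jig's middle at angle 0 (it turns with the panel), y along the hinge
- right_panel_knob (a point): centre of the red ball knob, 18 mm diameter, on a thin stem (8 mm) beyond the middle of the right (-y) panel's free edge; 84 mm from the hinge line, 24 mm beyond the edge, so that it can be pinched from above with the fingers on either side of it along the hinge direction and led along its arc (the ball turns between the fingers)
- drill_index: bystander: green drill index block 60 x 100 x 40 mm with drills standing in it, about 80 mm high in all
- hammer: bystander: hammer lying on the bench
- wrench: bystander: wrench lying on the bench
- oil_bottle: bystander: white bottle with red cap, 60 mm diameter, 170 mm high
- carton: bystander: white cardboard carton 100 x 80 x 90 mm
- parts_tray: bystander: grey tray 100 x 140 x 30 mm with nuts and bolts
- tool_cup: bystander: steel cup of hand tools, 72 mm diameter, about 140 mm high
Mind the look-alikes: they are no part of the job. Of the things that look like the electrode, the smallest one is meant.

How it is judged:
By the outcome, as a careful person would: the job done as asked, in the order asked, and still so for the second after the job is handed in, while the arm keeps its last pose, push and grip.
It also fails if it takes over 72 s, if anything falls off the work surface, if the arm or the gripper's body presses on something with over 40 N, if the wrist force passes 120 N, or if a joint passes its speed limit or range.

## Robot

A 7-joint arm with a two-finger parallel gripper is mounted at the origin on the work surface. World frame = base frame: x ahead of the robot, y to its left, z up, the work surface at z = 0. Lengths are in m, angles in rad, forces in N, time in s.
With the tool pointing down it reaches from about 0.425 to 1.025 m from the base axis. Payload 3.6 kg.
Tool frame: the origin (TCP) lies on the centre line of the jaws, within the pads' length; the fingertips stand 25 mm ahead of it and the grasp point (between the pads) lies 6 mm ahead of it; z points along the fingers, y is the line along which they close (so a half turn about z gives the same grasp; the last joint's range is limited). The gripper opens to 85 mm and grips with 20 to 120 N. Pads are 22 mm wide; open, the fingers measure 114 mm over their backs; the gripper's body (76 mm by 85 mm) begins 54 mm behind the grasp point. The pads swing forward as they close: fully open they stand 13 mm farther back than shut.
Start: joints at [-1.31, 0.591, 0.048, 1.609, -0.033, 0.943, -0.034], TCP at [0.251, 0.68, 0.256] pointing down, gripper open.
Joint ranges: [-2.69, 2.69], [-0.47, 2.24], [-1.27, 1.36], [0.19, 2.51], [-1.53, 4.68], [0.08, 2.07], [-3.09, 3.09]. Speed limits (rad/s): [2.57, 2.57, 3.14, 3.14, 3.14, 3.14, 3.14].

## Interface

Orientations are given as a 3x3 rotation matrix whose columns are the frame's x, y, z axes.
In Python, from cell import ctrl gives the robot as it stands.
- The arm moves only by the tool drive_tool, never from a script. Its argument "moves" is text: rows parted by semicolons, each of 7 numbers parted by spaces: the shift along the tool's x, y, z in cm, then the turn, a rotation vector about the tool's x, y, z in rad, then the opening, from -1 (shut) to 1 (fully open). A call has 1 to 10 rows; each row shifts and turns the commanded pose from where the row before left it, along the tool's axes as they then stand; what a row does not reach is not made up. A row lasts 1/10 s, in which the tool goes at most 50 mm and 8.59 degrees, less where a joint would pass 70% of its speed; a pose out of reach is approached as far as the arm can. A call with a gripper value outside its range is refused whole. The fingers move at their own pace and stop on an object; "newtons" is the grip in N (left out, the last holds). Time passes only in rows, so rows that do not move let the fingers close. It gives the time, the measured TCP pose, the force, the opening and the grip force at its end, in the units of the state.
- ctrl.observe(): the state, without advancing time (a new reading comes with each control period).
- ctrl.capture(name): name is "scene" or "top" or "wrist"; returns a dict with "image" (400x640x3 uint8, red, green, blue), "depth" (400x640 float32, m along the optical axis (not along the pixel's ray), 0 where there is no reading), "fx", "fy", "cx", "cy" (pixels), "pose" (4x4, takes a point from camera to world coordinates). Camera axes: x right, y down, z forward; pixel columns grow to the right and rows downward; lengths in m; the calibration is good to about 2 mm. A picture is of the moment at which its call begins.
- ctrl.hand_in(): hands the job in; it is judged then, once.
The state is a dict: "time": time; "joint_positions": joint angles; "qd": joint speeds; "joint_torque": joint torques, N m; "position": TCP position; "eef_rot": TCP orientation; "ft_force": force on the tool from outside, world axes, zero at the start; "moment": the same for the moment, N m; "opening": finger opening in m; "grasp_force": force on a finger pad.
Only numpy, scipy, OpenCV 4.12 (cv2) and the standard library are available. Lean on these libraries where they do the work, as an engineer would, in place of code of your own. Each camera call takes 0.05 s, during which the arm holds its last target. There are 200 camera calls.

## Working session

There is one attempt and no reset: what is moved stays moved. The work goes in short steps, Python scripts to look and compute and a tool call to move; the robot and the scene stay as the last step left them, time stands still between calls to the robot, and variables do not carry over. Pictures are saved under pics/ and viewed, at most 10 in all, crops included, and the job is handed in when it is done.

Besides the shell and the picture viewer there is one more tool, called as a command line: name --argument value ..., lists and objects as JSON in quotes. drive_tool: Moves the arm, as the interface text tells. Its arguments: {"type":"object","properties":{"moves":{"type":"string"},"newtons":{"type":"number"}},"required":["moves"]}

```bash
ls; mkdir -p pics
cat > h.py <<'E'
import numpy as np, cv2
from cell import ctrl
def snap(n):
    c=ctrl.capture(n); return c
def save(img,f): cv2.imwrite('pics/'+f,cv2.cvtColor(img,cv2.COLOR_RGB2BGR))
def cloud(c):
    v,u=np.mgrid[0:400,0:640]; d=c['depth']
    P=np.stack([(u-c['cx'])/c['fx']*d,(v-c['cy'])/c['fy']*d,d],-1)
    return P@c['pose'][:3,:3].T+c['pose'][:3,3]
def ray(c,u,v,z):
    d=c['pose'][:3,:3]@np.array([(u-c['cx'])/c['fx'],(v-c['cy'])/c['fy'],1]); o=c['pose'][:3,3]
    return o+d*(z-o[2])/d[2]
def proj(c,p):
    q=c['pose'][:3,:3].T@(np.array(p)-c['pose'][:3,3]); return q[0]/q[2]*c['fx']+c['cx'],q[1]/q[2]*c['fy']+c['cy']
def st():
    s=ctrl.observe(); print(round(s['time'],2),np.round(s['position'],4),'\n',np.round(s['eef_rot'],3),'\nF',np.round(s['ft_force'],1),'op',s['opening'],s['grasp_force'],np.round(s['joint_positions'],2))
    return s
E
python3 - <<'E'
from h import *
import pickle
st()
C={n:snap(n) for n in('scene','top')}
pickle.dump(C,open('C.pkl','wb'))
for n in C: save(C[n]['image'],n+'0.png'); print(n,np.round(C[n]['pose'],3),C[n]['fx'])
E
```

```text
pics
0.0 [0.2509 0.6794 0.2552] 
 [[-0.938  0.346 -0.001]
 [ 0.346  0.938 -0.002]
 [-0.    -0.002 -1.   ]] 
F [-0.3  0.2 -0.2] op 0.08554790628984267 0.0 [-1.31  0.59  0.05  1.61 -0.03  0.94 -0.03]
scene [[-0.125  0.786 -0.605  1.426]
 [ 0.992  0.105 -0.068  0.125]
 [ 0.01  -0.609 -0.793  1.224]
 [ 0.     0.     0.     1.   ]] 496.5528468990813
top [[ 0.012 -0.989  0.145  0.364]
 [-1.    -0.011  0.009  0.012]
 [-0.008 -0.145 -0.989  1.393]
 [ 0.     0.     0.     1.   ]] 372.7628638507245
```

View pics/scene0.png

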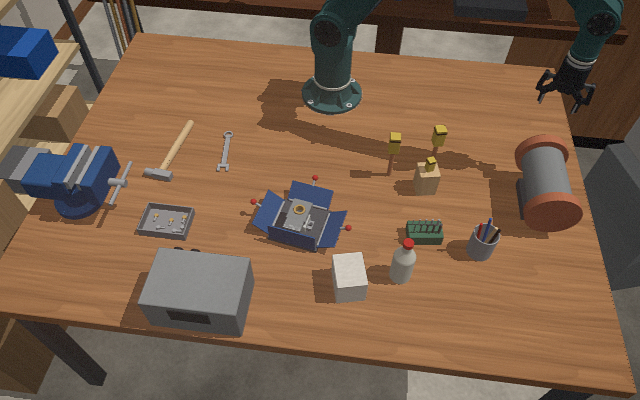

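View pics/top0.png

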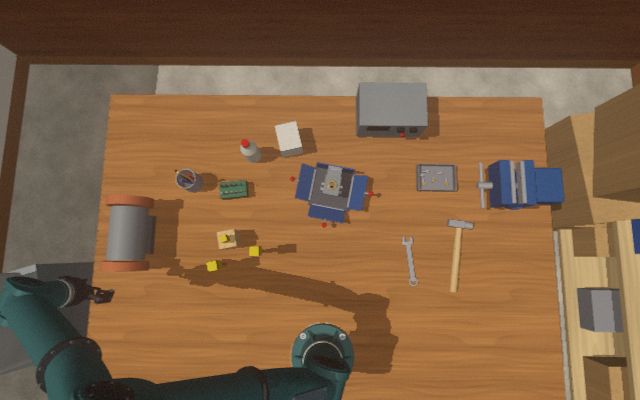

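The scene view shows the jig at about (297,215), with red knobs at (253,201), (315,178) and (348,227). Three things could be taken for the electrode, by their yellow grips: (431,163) in the pale stand, (395,140) and (440,132). I'll crop close and measure all three.

```bash
cat > m.py <<'E'
from h import *
import pickle
C=pickle.load(open('C.pkl','rb'))
a=cv2.resize(C['scene']['image'][115:205,370:470],None,fx=4,fy=4,interpolation=cv2.INTER_CUBIC)
b=cv2.resize(C['top']['image'][215:285,190:290],None,fx=4,fy=4,interpolation=cv2.INTER_CUBIC)
j=cv2.resize(C['top']['image'][150:240,280:390],None,fx=3.6,fy=4,interpolation=cv2.INTER_CUBIC)
j=cv2.resize(j,(400,360))
save(np.hstack([np.vstack([a,b[:240]]),np.vstack([j,np.zeros((240,400,3),np.uint8)])]) if 0 else np.vstack([np.hstack([a,j])]),'crop1.png')
for n,c in C.items():
    hsv=cv2.cvtColor(c['image'],cv2.COLOR_RGB2HSV); P=cloud(c)
    for nm,lo,hi,mn in(('yel',(24,150,60),(34,255,255),8),('red',(0,170,90),(4,255,255),5)):
        m=cv2.inRange(hsv,lo,hi)
        if nm=='red': m|=cv2.inRange(hsv,(175,170,90),(180,255,255))
        k,L,s,ce=cv2.connectedComponentsWithStats(m)
        for i in range(1,k):
            if s[i,4]>=mn and s[i,4]<900:
                p=P[(L==i)&(c['depth']>0)]
                print(n,nm,s[i],np.round(ce[i],1),'med',np.round(np.median(p,0),3),'zmax',np.round(p[:,2].max(),3),'ext',np.round(np.ptp(p,0),3))
E
python3 m.py
```

```text
scene yel [438 125   8   7  15] [442.4 126.9] med [0.312 0.368 0.176] zmax 0.179 ext [0.024 0.02  0.005]
scene yel [393 133   8   7  17] [396.1 136.6] med [0.375 0.23  0.176] zmax 0.179 ext [0.026 0.02  0.006]
scene yel [428 157   8   5  20] [431.7 159.1] med [0.409 0.343 0.132] zmax 0.139 ext [0.024 0.022 0.009]
scene red [312 175   6   5  22] [314.7 177.2] med [0.467 0.001 0.065] zmax 0.071 ext [0.017 0.017 0.014]
scene red [251 199   5   5  21] [253. 201.] med [ 0.582 -0.164  0.066] zmax 0.074 ext [0.013 0.013 0.012]
scene red [480 223   3   7  11] [480.7 225.5] med [0.628 0.47  0.135] zmax 0.14 ext [0.006 0.008 0.025]
scene red [346 225   5   5  21] [347.9 227. ] med [0.631 0.118 0.06 ] zmax 0.067 ext [0.012 0.012 0.013]
scene red [477 231   3   8   9] [478.3 234.8] med [0.628 0.475 0.084] zmax 0.106 ext [0.003 0.006 0.035]
scene red [403 238  11  12  88] [408.2 242.7] med [0.733 0.273 0.169] zmax 0.174 ext [0.142 0.025 0.184]
top yel [220 235   7   8  39] [223.2 238.2] med [0.407 0.338 0.136] zmax 0.141 ext [0.023 0.022 0.011]
top yel [249 246  10  10  86] [253.9 250.8] med [0.365 0.225 0.178] zmax 0.184 ext [0.029 0.064 0.185]
top yel [207 261  10  11  89] [211.5 265.8] med [0.315 0.359 0.178] zmax 0.183 ext [0.032 0.084 0.185]
top red [401 133   3   4  10] [401.9 134.2] med [ 0.8   -0.287  0.06 ] zmax 0.062 ext [0.009 0.007 0.009]
top red [242 139   7   8  42] [245.  142.5] med [0.728 0.27  0.17 ] zmax 0.174 ext [0.024 0.021 0.009]
top red [291 177   3   3   8] [291.9 178.1] med [0.628 0.116 0.064] zmax 0.068 ext [0.008 0.008 0.007]
top red [369 192   4   4  12] [370.3 193.2] med [ 0.575 -0.166  0.07 ] zmax 0.074 ext [0.011 0.011 0.011]
top red [322 223   4   4  12] [323.5 224.5] med [0.461 0.    0.068] zmax 0.075 ext [0.011 0.011 0.011]
```

View pics/crop1.png

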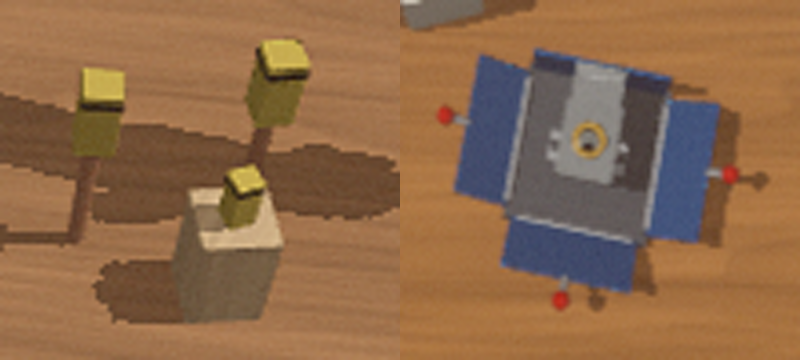

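The crop confirms the choice. The small grip in the pale stand at (431,163) has its top at z≈0.135, as it should; the two look-alikes at (395,140) and (440,132) are taller, about 0.18 m, and stand free. The jig's knobs are all clear, so I'll work out the jig pose and start toward the left panel.

```bash
cat >> h.py <<'E'
def go(p,ang=None,s=None):
    """deltas to TCP target p (cm, tool axes) and turn about tool z so tool y points along world angle ang"""
    s=s or ctrl.observe(); R=np.array(s['eef_rot']); d=R.T@(np.array(p)-s['position'])*100
    out=''
    if ang is not None:
        z=np.array([0,0,-1.]); y=np.array([np.cos(ang),np.sin(ang),0]); c=[]
        for sg in(1,-1):
            T=np.stack([np.cross(sg*y,z),sg*y,z],1); c.append(cv2.Rodrigues(R.T@T)[0].ravel())
        out=' turn A',np.round(c[0],3),'B',np.round(c[1],3)
    print('shift cm',np.round(d,2),out)
E
python3 - <<'E'
from h import *
import pickle
C=pickle.load(open('C.pkl','rb'))
for n,c in C.items():
    P=cloud(c); hsv=cv2.cvtColor(c['image'],cv2.COLOR_RGB2HSV)
    # brass ring
    r=(P[...,2]>0.083)&(P[...,2]<0.095)&(np.hypot(P[...,0]-.604,P[...,1]+.025)<.03)
    p=P[r]; print(n,'bush',r.sum(),np.round((p.min(0)+p.max(0))/2,4),np.round(np.ptp(p,0),3))
    # stand top
    r=(P[...,2]>0.085)&(P[...,2]<0.095)&(np.hypot(P[...,0]-.408,P[...,1]-.341)<.06)
    p=P[r][:,:2].astype(np.float32); print('stand',r.sum(),cv2.minAreaRect(p))
    # blue guard/base side edges
print(ray(C['top'],332.3,185,.086))
go([.63,.117,.256],-.18)
E
```

```text
scene bush 89 [ 0.6034 -0.023   0.0867] [0.055 0.053 0.007]
stand 220 ((0.4094018042087555, 0.34115710854530334), (0.06393587589263916, 0.06134407967329025), 9.885040283203125)
top bush 95 [ 0.6042 -0.027   0.0874] [0.058 0.053 0.009]
stand 225 ((0.4054470658302307, 0.3370875120162964), (0.060276295989751816, 0.0608321949839592), 11.244791984558105)
[ 0.6003913  -0.02975171  0.086     ]
shift cm [-5.504e+01 -3.963e+01  1.000e-02] (' turn A', array([-2.000e-03,  1.000e-03,  1.397e+00]), 'B', array([-0.002, -0.002, -1.745]))
```

drive_tool --moves "-3.9 -2.8 0 0 0 0 0;-3.9 -2.8 0 0 0 0 0;-3.9 -2.8 0 0 0 0 0;-3.9 -2.8 0 0 0 0 0;-3.9 -2.8 0 0 0 0 0;-3.9 -2.8 0 0 0 0 0;-3.9 -2.8 0 0 0 0 0;-3.9 -2.8 0 0 0 0 0;-3.9 -2.8 0 0 0 0 0;-3.9 -2.8 0 0 0 0 0"

```text
time: 1.1
position: [0.5206, 0.2805, 0.2561]
eef_rot: [[-0.938, 0.346, -0.0], [0.346, 0.938, -0.0], [0.0, -0.0, -1.0]]
ft_force: [0.2, 1.3, -1.1]
opening: 0.0431
grasp_force: 0.0
```

drive_tool --moves "-3.9 -2.8 0 0 0 0 0;-3.9 -2.8 0 0 0 0 0;-3.9 -2.8 0 0 0 0 0;-3.9 -2.8 0 0 0 0 0;0 0 0 0 0 0.14 0;0 0 0 0 0 0.14 0;0 0 0 0 0 0.14 0;0 0 0 0 0 0.14 0;0 0 0 0 0 0.14 0;0 0 0 0 0 0.14 0"

```text
time: 2.1
position: [0.6271, 0.1232, 0.2558]
eef_rot: [[-0.363, 0.932, -0.001], [0.932, 0.363, -0.0], [0.0, -0.001, -1.0]]
ft_force: [0.7, 0.1, 0.8]
opening: 0.0431
grasp_force: 0.0
```

drive_tool --moves "0 0 0 0 0 0.14 0;0 0 0 0 0 0.14 0;0 0 0 0 0 0.14 0;0 0 0 0 0 0.14 0;0 0 0 0 0 0 0;0 0 0 0 0 0 0"

```text
time: 2.7
position: [0.6273, 0.1234, 0.2559]
eef_rot: [[0.179, 0.984, -0.001], [0.984, -0.179, -0.0], [-0.0, -0.001, -1.0]]
ft_force: [-0.6, 0.9, 0.8]
opening: 0.0429
grasp_force: 0.0
```

```bash
cat > w.py <<'E'
from h import *
import sys
def reds(n='wrist'):
    c=snap(n); P=cloud(c); hsv=cv2.cvtColor(c['image'],cv2.COLOR_RGB2HSV)
    m=cv2.inRange(hsv,(0,150,60),(6,255,255))|cv2.inRange(hsv,(174,150,60),(180,255,255))
    k,L,s,ce=cv2.connectedComponentsWithStats(m)
    for i in range(1,k):
        if s[i,4]>40:
            q=(L==i)&(c['depth']>0)
            A=P[q]; 
            # sphere fit with known r=9mm : linear LSQ for centre
            M=np.c_[2*A,np.ones(len(A))]; x=np.linalg.lstsq(M,(A**2).sum(1),rcond=None)[0]; r=np.sqrt(max(x[3]+x[:3]@x[:3],0))
            o=c['pose'][:3,3]; med=np.median(A,0); v=(med-o)/np.linalg.norm(med-o)
            print('red',s[i],np.round(ce[i],1),'med+',np.round(med+v*.0075,4),'fit',np.round(x[:3],4),round(r,4))
    return c
if __name__=='__main__':
    st(); c=reds()
    if len(sys.argv)>1: save(c['image'],sys.argv[1])
E
python3 w.py w1.png
```

```text
2.7 [0.6273 0.1234 0.2559] 
 [[ 0.179  0.984 -0.001]
 [ 0.984 -0.179 -0.   ]
 [-0.    -0.001 -1.   ]] 
F [-0.6  0.9  0.8] op 0.04294531575293529 0.0 [-0.6   0.52  0.48  1.83 -0.31  0.87 -0.15]
red [316 177  16  16 203] [323.8 184.9] med+ [0.6287 0.1149 0.0565] fit [0.6273 0.1109 0.0337] 0.0312
red [197 297  14  12 103] [204.4 302.1] med+ [ 4.635e-01 -1.000e-04  5.960e-02] fit [0.5547 0.0834 0.1479] 0.1467
```

View pics/w1.png

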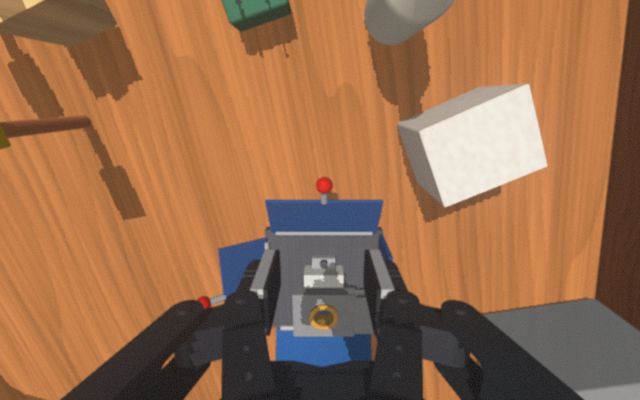

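The wrist view shows the left knob at (324,185) and the bushing ring at (322,317), and the jig's edges are parallel to the image axes, so its yaw is about -0.18. The knob lies between the fingers' closing lines, so I'll descend and pinch it.

drive_tool --moves "-0.7 0.3 4.5 0 0 0 0;0 0 4.5 0 0 0 0;0 0 4.5 0 0 0 0;0 0 4 0 0 0 0;0 0 1.6 0 0 0 0;0 0 0 0 0 0 0;0 0 0 0 0 0 -1;0 0 0 0 0 0 -1;0 0 0 0 0 0 -1;0 0 0 0 0 0 -1" --newtons 25

```text
time: 3.75
position: [0.6285, 0.1166, 0.0666]
eef_rot: [[0.181, 0.983, -0.001], [0.983, -0.181, 0.001], [0.001, -0.001, -1.0]]
ft_force: [-4.2, 1.6, 2.2]
opening: 0.0159
grasp_force: 24.4
```

```bash
python3 w.py
```

```text
3.75 [0.6285 0.1166 0.0666] 
 [[ 0.181  0.983 -0.001]
 [ 0.983 -0.181  0.001]
 [ 0.001 -0.001 -1.   ]] 
F [-4.2  1.6  2.2] op 0.015915093523490454 24.361959099769592 [-0.48  0.76  0.33  1.92 -0.46  0.53 -0.01]
red [ 304  259   36   38 1117] [321.3 277.9] med+ [0.6288 0.115  0.0563] fit [0.6255 0.1001 0.0302] 0.0376
```

drive_tool --moves "0 0 0 0 0 0 -0.4;0 0 0 0 0 0 -0.4;0 -0.05 0.35 0 0 0 -0.4;0 0 0 0 0 0 -0.4;0 0 0 0 0 0 -1;0 0 0 0 0 0 -1;0 0 0 0 0 0 -1" --newtons 25

```text
time: 4.5
position: [0.6282, 0.1159, 0.0615]
eef_rot: [[0.182, 0.983, -0.001], [0.983, -0.182, -0.0], [-0.0, -0.001, -1.0]]
ft_force: [-1.6, 0.2, -1.7]
opening: 0.0162
grasp_force: 24.4
```

drive_tool --moves "-0.4 0 -0.6 0 0 0 -1;-0.4 0 -0.6 0 0 0 -1;-0.6 0 -0.6 0 0 0 -1;-0.6 0 -0.6 0 0 0 -1;-0.7 0 -0.45 0 0 0 -1;-0.7 0 -0.45 0 0 0 -1;0 0 0 0 0 0 -1"

```text
time: 5.2
position: [0.6219, 0.0812, 0.0959]
eef_rot: [[0.184, 0.983, -0.001], [0.983, -0.184, 0.0], [0.0, -0.001, -1.0]]
ft_force: [-4.0, 1.7, 2.4]
opening: 0.0158
grasp_force: 24.7
```

drive_tool --moves "-0.8 0 -0.35 0 0 0 -1;-0.8 0 -0.3 0 0 0 -1;-0.6 0 -0.15 0 0 0 -1;-0.6 0 -0.1 0 0 0 -1;-0.5 0 -0.05 0 0 0 -1;-0.5 0 0 0 0 0 -1;0 0 0 0 0 0 -1"

```text
time: 5.9
position: [0.6151, 0.0434, 0.1048]
eef_rot: [[0.183, 0.983, -0.001], [0.983, -0.183, -0.001], [-0.001, -0.001, -1.0]]
ft_force: [-5.0, 0.2, 5.5]
opening: 0.0158
grasp_force: 25.4
```

drive_tool --moves "-0.2 0 0 0 0 0 -1;-0.2 0 0 0 0 0 -1;0 0 0 0 0 0 -1"

```text
time: 6.2
position: [0.6145, 0.0408, 0.1047]
eef_rot: [[0.182, 0.983, -0.001], [0.983, -0.182, 0.0], [0.0, -0.001, -1.0]]
ft_force: [-4.4, 2.9, 4.7]
opening: 0.0159
grasp_force: 25.5
```

```bash
python3 w.py
```

```text
6.2 [0.6145 0.0408 0.1047] 
 [[ 0.182  0.983 -0.001]
 [ 0.983 -0.182  0.   ]
 [ 0.    -0.001 -1.   ]] 
F [-4.4  2.9  4.7] op 0.015883182604611315 25.452978014945984 [-0.38  0.69  0.35  1.97 -0.42  0.56  0.07]
red [ 303  252   38   39 1193] [321.2 271. ] med+ [0.6161 0.0458 0.0995] fit [0.6128 0.0357 0.0798] 0.0298
red [ 83 329  32  29 699] [ 98.3 342.9] med+ [ 0.46   -0.0028  0.0612] fit [ 0.4317 -0.0238  0.0261] 0.0569
```

drive_tool --moves "-0.2 0 0 0 0 0 -1;-0.2 0 0 0 0 0 -1;0 0 0 0 0 0 -1"

```text
time: 6.55
position: [0.614, 0.0376, 0.1046]
eef_rot: [[0.182, 0.983, -0.001], [0.983, -0.182, 0.001], [0.001, -0.001, -1.0]]
ft_force: [-4.3, 4.4, 4.5]
opening: 0.0158
grasp_force: 25.5
```

```bash
python3 w.py
```

```text
6.55 [0.614  0.0376 0.1046] 
 [[ 0.182  0.983 -0.001]
 [ 0.983 -0.182  0.001]
 [ 0.001 -0.001 -1.   ]] 
F [-4.3  4.4  4.5] op 0.0157852809901126 25.46122580766678 [-0.37  0.68  0.35  1.97 -0.42  0.56  0.08]
red [ 303  252   38   39 1192] [321.3 270.9] med+ [0.6155 0.0429 0.0997] fit [0.6152 0.0424 0.0985] 0.0101
red [ 81 324  33  30 699] [ 96.9 338.9] med+ [ 0.4602 -0.0027  0.0613] fit [ 0.4315 -0.0222  0.0261] 0.0564
```

drive_tool --moves "-0.2 0 0 0 0 0 -1;-0.2 0 0 0 0 0 -1;0 0 0 0 0 0 -1"

```text
time: 6.9
position: [0.6139, 0.0374, 0.1046]
eef_rot: [[0.179, 0.984, 0.0], [0.984, -0.179, 0.005], [0.005, -0.001, -1.0]]
ft_force: [-2.9, 9.0, 3.7]
opening: 0.0157
grasp_force: 25.4
```

```bash
python3 w.py w2.png
```

```text
6.9 [0.6139 0.0374 0.1046] 
 [[ 0.179  0.984  0.   ]
 [ 0.984 -0.179  0.005]
 [ 0.005 -0.001 -1.   ]] 
F [-2.9  9.   3.7] op 0.015687437613077226 25.445225536823273 [-0.37  0.68  0.34  1.97 -0.42  0.56  0.09]
red [ 303  251   38   40 1195] [321.2 270.6] med+ [0.6155 0.0428 0.0995] fit [0.6155 0.0433 0.1001] 0.0087
red [ 81 324  32  30 707] [ 96.3 338.7] med+ [ 0.4602 -0.0026  0.0612] fit [ 0.4317 -0.0224  0.0274] 0.0554
```

View pics/w2.png

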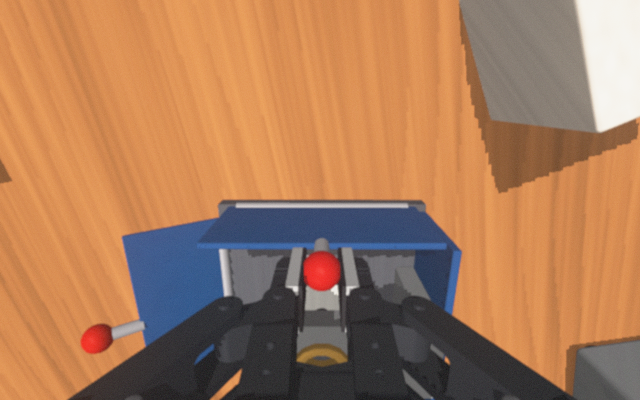

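The left panel is upright against its stop: the push rose to 9 N with no more travel, and the knob at (321,270) sits at z=0.0995. I'll release, lift and go over to the right knob.

drive_tool --moves "0.3 0 0 0 0 0 0;0 0 0 0 0 0 0;0 0 -3 0 0 0 0;0 0 -3 0 0 0 0;-4.1 0 -1 0 0 0 0;-4.1 0 0 0 0 0 0;-4.1 0 0 0 0 0 0;-4.1 0 0 0 0 0 0;-3.5 0 0 0 0 0 0;0 0 0 0 0 0 0"

```text
time: 7.95
position: [0.5761, -0.1695, 0.1753]
eef_rot: [[0.194, 0.981, 0.002], [0.981, -0.194, -0.008], [-0.007, 0.003, -1.0]]
ft_force: [0.3, -0.2, 1.0]
opening: 0.0429
grasp_force: 0.0
```

```bash
python3 w.py; python3 -c "
from h import *
go([.578,-.165,.073],-.18)"
```

```text
7.95 [ 0.5761 -0.1695  0.1753] 
 [[ 0.194  0.981  0.002]
 [ 0.981 -0.194 -0.008]
 [-0.007  0.003 -1.   ]] 
F [ 0.3 -0.2  1. ] op 0.04286640075343696 0.0 [-0.08  0.57  0.4   1.97 -0.34  0.66  0.35]
red [ 81   0  27   9 171] [95.4  3. ] med+ [ 0.4596 -0.0065  0.0595] fit [ 0.462  -0.0047  0.0634] 0.0061
red [310 192  22  21 370] [321.  202.1] med+ [ 0.5769 -0.1691  0.0613] fit [ 0.5739 -0.1792  0.036 ] 0.0349
red [577 267  28  21 467] [590.9 277.1] med+ [ 0.8005 -0.2911  0.05  ] fit [ 0.8005 -0.2901  0.0514] 0.0086
shift cm [ 0.13  0.07 10.19] (' turn A', array([ 0.002,  0.004, -0.012]), 'B', array([ 0.007, -0.004,  3.13 ]))
```

drive_tool --moves "0.1 0.1 4 0 0.004 -0.012 0;0 0 4 0 0 0 0;0 0 2 0 0 0 0;0 0 0.8 0 0 0 0;0 0 0 0 0 0 0;0 0 0 0 0 0 -1;0 0 0 0 0 0 -1;0 0 0 0 0 0 -1;0 0 0 0 0 0 -1" --newtons 25

```text
time: 8.9
position: [0.5776, -0.1596, 0.0673]
eef_rot: [[0.171, 0.985, -0.001], [0.985, -0.171, 0.003], [0.003, -0.001, -1.0]]
ft_force: [-3.1, -3.8, 3.2]
opening: 0.0124
grasp_force: 22.3
```

drive_tool --moves "0.4 0 -0.55 0 0 0 -1;0.45 0 -0.55 0 0 0 -1;0.45 0 -0.45 0 0 0 -1;0.5 0 -0.4 0 0 0 -1;0.7 0 -0.45 0 0 0 -1;0.7 0 -0.45 0 0 0 -1;0.8 0 -0.3 0 0 0 -1;0.8 0 -0.3 0 0 0 -1;0 0 0 0 0 0 -1"

```text
time: 9.8
position: [0.5886, -0.1078, 0.1015]
eef_rot: [[0.166, 0.986, 0.002], [0.986, -0.166, 0.006], [0.006, 0.001, -1.0]]
ft_force: [0.5, 0.3, -0.2]
opening: 0.0002
grasp_force: 0.0
```

```bash
python3 w.py
```

```text
9.8 [ 0.5886 -0.1078  0.1015] 
 [[ 0.166  0.986  0.002]
 [ 0.986 -0.166  0.006]
 [ 0.006  0.001 -1.   ]] 
F [ 0.5  0.3 -0.2] op 0.00019781981185305346 0.0 [-0.12  0.67  0.33  2.01 -0.42  0.52  0.34]
red [   0   74   47   38 1366] [21.7 92.4] med+ [ 0.4603 -0.0027  0.061 ] fit [0.4393 0.0039 0.0329] 0.0429
red [316 332  12  24 231] [321.4 344.4] med+ [ 0.5815 -0.1536  0.0845] fit [ 0.6218 -0.2444  0.1105] 0.1081
```

The grip slipped: I acted on a pose that hadn't settled, so the pinch was about 9 mm off. The panel stays where it was left, so I'll lift, back off, settle and regrasp.

drive_tool --moves "0 0 -4 0 0 0 0;-3 0 -1 0 0 0 0;-1.2 0 0 0 0 0 0;0 0 0 0 0 0 0;0 0 0 0 0 0 0;0 0 0 0 0 0 0"

```text
time: 10.45
position: [0.5795, -0.1512, 0.1496]
eef_rot: [[0.169, 0.986, -0.001], [0.986, -0.169, 0.006], [0.005, -0.002, -1.0]]
ft_force: [-0.3, -0.5, 0.7]
opening: 0.0425
grasp_force: 0.0
```

```bash
python3 w.py; python3 -c "
from h import *
go([.579,-.15,.092],-.18)"
```

```text
10.45 [ 0.5795 -0.1512  0.1496] 
 [[ 0.169  0.986 -0.001]
 [ 0.986 -0.169  0.006]
 [ 0.005 -0.002 -1.   ]] 
F [-0.3 -0.5  0.7] op 0.04246256690841901 0.0 [-0.08  0.6   0.37  1.99 -0.37  0.62  0.37]
red [ 60   0  37  32 897] [77.9 14.5] med+ [ 0.4604 -0.0024  0.061 ] fit [ 0.4614 -0.0029  0.062 ] 0.008
red [308 215  27  26 564] [321.5 227.6] med+ [ 0.58   -0.1512  0.0816] fit [ 0.5768 -0.1644  0.0441] 0.0474
red [592 313  32  23 572] [607.5 324.1] med+ [ 0.7997 -0.2924  0.0504] fit [ 0.8002 -0.2907  0.0516] 0.0087
shift cm [ 0.08 -0.08  5.77] (' turn A', array([-0.002, -0.005,  0.011]), 'B', array([ 8.000e-03, -3.000e-03, -3.131e+00]))
```

drive_tool --moves "0 0.05 3 0 -0.005 0.011 0;0 0 2.5 0 0 0 0;0 0 0.75 0 0 0 0;0 0 0 0 0 0 0;0 0 0 0 0 0 0;0 0 0 0 0 0 -1;0 0 0 0 0 0 -1;0 0 0 0 0 0 -1;0 0 0 0 0 0 -1" --newtons 25

```text
time: 11.4
position: [0.5789, -0.1534, 0.0889]
eef_rot: [[0.182, 0.983, -0.002], [0.983, -0.182, -0.001], [-0.001, -0.002, -1.0]]
ft_force: [-6.2, -1.1, 4.9]
opening: 0.0158
grasp_force: 24.4
```

```bash
python3 w.py
```

```text
11.4 [ 0.5789 -0.1534  0.0889] 
 [[ 0.182  0.983 -0.002]
 [ 0.983 -0.182 -0.001]
 [-0.001 -0.002 -1.   ]] 
F [-6.2 -1.1  4.9] op 0.0158167872427041 24.368598461151123 [-0.04  0.69  0.32  2.01 -0.43  0.51  0.41]
red [ 304  258   36   38 1154] [321.3 276.3] med+ [ 0.5796 -0.1523  0.0813] fit [ 0.5739 -0.1738  0.0386] 0.0553
```

Good grip. I'll lead it up along the arc.

drive_tool --moves "0.65 0 -0.45 0 0 0 -1;0.7 0 -0.4 0 0 0 -1;0.75 0 -0.3 0 0 0 -1;0.8 0 -0.3 0 0 0 -1;0.6 0 -0.15 0 0 0 -1;0.6 0 -0.1 0 0 0 -1;0.5 0 -0.05 0 0 0 -1;0.5 0 0 0 0 0 -1;0.2 0 0 0 0 0 -1;0 0 0 0 0 0 -1"

```text
time: 12.45
position: [0.5887, -0.1004, 0.1061]
eef_rot: [[0.181, 0.983, -0.003], [0.984, -0.181, -0.0], [-0.001, -0.003, -1.0]]
ft_force: [-5.6, -1.1, 6.0]
opening: 0.0161
grasp_force: 25.4
```

drive_tool --moves "0.2 0 0 0 0 0 -1;0.2 0 0 0 0 0 -1;0 0 0 0 0 0 -1"

```text
time: 12.75
position: [0.5893, -0.097, 0.106]
eef_rot: [[0.182, 0.983, -0.003], [0.983, -0.182, -0.001], [-0.002, -0.002, -1.0]]
ft_force: [-4.8, -1.1, 5.2]
opening: 0.016
grasp_force: 25.4
```

```bash
python3 w.py
```

```text
12.75 [ 0.5893 -0.097   0.106 ] 
 [[ 0.182  0.983 -0.003]
 [ 0.983 -0.182 -0.001]
 [-0.002 -0.002 -1.   ]] 
F [-4.8 -1.1  5.2] op 0.015960390033625444 25.40902554988861 [-0.16  0.67  0.35  2.01 -0.42  0.54  0.31]
red [  15  101   45   36 1202] [ 37.  118.3] med+ [ 0.4602 -0.0023  0.0611] fit [ 0.4616 -0.0026  0.062 ] 0.008
red [ 304  268   36   39 1164] [321.4 286.9] med+ [ 0.5891 -0.1009  0.0995] fit [ 0.5809 -0.1312  0.0467] 0.0686
```

drive_tool --moves "0.2 0 0 0 0 0 -1;0.2 0 0 0 0 0 -1;0.2 0 0 0 0 0 -1;0 0 0 0 0 0 -1"

```text
time: 13.2
position: [0.5893, -0.0967, 0.106]
eef_rot: [[0.185, 0.983, -0.003], [0.983, -0.185, -0.008], [-0.008, -0.001, -1.0]]
ft_force: [-7.0, -9.9, 3.1]
opening: 0.0161
grasp_force: 25.3
```

```bash
python3 w.py
```

```text
13.2 [ 0.5893 -0.0967  0.106 ] 
 [[ 0.185  0.983 -0.003]
 [ 0.983 -0.185 -0.008]
 [-0.008 -0.001 -1.   ]] 
F [-7.  -9.9  3.1] op 0.01613060579107407 25.297420620918274 [-0.17  0.67  0.36  2.01 -0.42  0.53  0.3 ]
red [  14  102   45   36 1203] [ 35.6 119.7] med+ [ 0.4601 -0.0023  0.0611] fit [ 0.4616 -0.0026  0.062 ] 0.008
red [ 304  268   36   39 1168] [321.4 287.2] med+ [ 0.5892 -0.1007  0.0996] fit [ 0.5816 -0.1314  0.0472] 0.0683
```

The right panel is against its stop (9.9 N, no travel). The two upright knobs are 146 mm apart, as they should be, so the jig centre is about (0.6024, -0.0290) and the yaw -0.181. Now the front knob.

drive_tool --moves "-0.5 0 0 0 0 0 0;0 0 0 0 0 0 0;0 0 -3.5 0 0 0 0;0 0 -3.5 0 0 0 0;1.7 -3.6 0 0 0 0 0;1.7 -3.6 0 0 0 0 0;1.7 -3.6 0 0 0 0 0;1.7 -3.6 0 0 0 0 0;0 0 0 0 0 -0.14 0;0 0 0 0 0 -0.14 0"

```text
time: 14.25
position: [0.4619, 0.0001, 0.1761]
eef_rot: [[-0.108, 0.994, 0.002], [0.994, 0.108, 0.0], [0.0, 0.002, -1.0]]
ft_force: [0.9, -0.2, 0.2]
opening: 0.0427
grasp_force: 0.0
```

drive_tool --moves "0 0 0 0 0 -0.14 0;0 0 0 0 0 -0.14 0;0 0 0 0 0 -0.14 0;0 0 0 0 0 -0.14 0;0 0 0 0 0 -0.14 0;0 0 0 0 0 -0.14 0;0 0 0 0 0 -0.14 0;0 0 0 0 0 -0.14 0;0 0 0 0 0 -0.14 0;0 0 0 0 0 0 0"

```text
time: 15.25
position: [0.4632, -0.0015, 0.1763]
eef_rot: [[-0.978, 0.21, 0.003], [0.21, 0.978, 0.001], [-0.003, 0.001, -1.0]]
ft_force: [0.1, -1.4, -0.3]
opening: 0.0429
grasp_force: 0.0
```

drive_tool --moves "0 0 0 0 0 0 0;0 0 0 0 0 0 0"

```text
time: 15.45
position: [0.4622, -0.0023, 0.1759]
eef_rot: [[-0.977, 0.213, 0.001], [0.213, 0.977, -0.001], [-0.001, -0.0, -1.0]]
ft_force: [0.5, -0.4, -0.7]
opening: 0.0428
grasp_force: 0.0
```

```bash
python3 w.py; python3 -c "
from h import *
go([.460,-.0025,.0665],-.181+np.pi/2)"
```

```text
15.45 [ 0.4622 -0.0023  0.1759] 
 [[-0.977  0.213  0.001]
 [ 0.213  0.977 -0.001]
 [-0.001 -0.    -1.   ]] 
F [ 0.5 -0.4 -0.7] op 0.04279283204117751 0.0 [-0.09  0.4  -0.01  2.25  0.01  0.49  1.25]
red [313 192  21  21 367] [322.9 202.6] med+ [ 0.4611 -0.0026  0.0603] fit [ 0.4685 -0.006   0.0326] 0.0365
red [422 373   8  21 124] [424.9 383.8] med+ [0.6173 0.0487 0.1011] fit [1.3796 1.7723 1.4424] 2.3146
shift cm [ 0.2  -0.05 10.93] (' turn A', array([-0.001,  0.001, -0.033]), 'B', array([1.000e-03, 1.000e-03, 3.109e+00]))
```

drive_tool --moves "0.15 -0.05 4 0 0 -0.033 0;0 0 4 0 0 0 0;0 0 2 0 0 0 0;0 0 1 0 0 0 0;0 0 0 0 0 0 0;0 0 0 0 0 0 0;0 0 0 0 0 0 -1;0 0 0 0 0 0 -1;0 0 0 0 0 0 -1;0 0 0 0 0 0 -1" --newtons 25

```text
time: 16.5
position: [0.4609, -0.0014, 0.0665]
eef_rot: [[-0.984, 0.177, 0.002], [0.177, 0.984, 0.001], [-0.002, 0.001, -1.0]]
ft_force: [-0.0, 5.6, 1.5]
opening: 0.016
grasp_force: 24.3
```

```bash
python3 w.py
```

```text
16.5 [ 0.4609 -0.0014  0.0665] 
 [[-0.984  0.177  0.002]
 [ 0.177  0.984  0.001]
 [-0.002  0.001 -1.   ]] 
F [-0.   5.6  1.5] op 0.016046521330808496 24.346977174282074 [-0.09  0.61 -0.01  2.31  0.03  0.21  1.27]
red [ 304  262   37   39 1160] [321.8 281.5] med+ [ 0.4608 -0.003   0.0601] fit [ 0.4764 -0.0055  0.0328] 0.039
```

drive_tool --moves "-0.45 0 -0.6 0 0 0 -1;-0.45 0 -0.6 0 0 0 -1;-0.45 0 -0.45 0 0 0 -1;-0.5 0 -0.4 0 0 0 -1;-0.7 0 -0.45 0 0 0 -1;-0.7 0 -0.45 0 0 0 -1;-0.75 0 -0.3 0 0 0 -1;-0.8 0 -0.3 0 0 0 -1;0 0 0 0 0 0 -1"

```text
time: 17.45
position: [0.5075, -0.01, 0.1018]
eef_rot: [[-0.984, 0.178, -0.0], [0.178, 0.984, 0.001], [0.0, 0.001, -1.0]]
ft_force: [-0.7, 5.0, 4.6]
opening: 0.0156
grasp_force: 24.9
```

drive_tool --moves "-0.6 0 -0.15 0 0 0 -1;-0.6 0 -0.1 0 0 0 -1;-0.5 0 -0.05 0 0 0 -1;-0.5 0 0 0 0 0 -1;-0.3 0 0 0 0 0 -1;-0.2 0 0 0 0 0 -1;0 0 0 0 0 0 -1"

```text
time: 18.15
position: [0.5334, -0.0147, 0.1047]
eef_rot: [[-0.984, 0.178, -0.001], [0.178, 0.984, 0.001], [0.001, 0.001, -1.0]]
ft_force: [-0.4, 5.0, 3.5]
opening: 0.0157
grasp_force: 25.4
```

```bash
python3 w.py
```

```text
18.15 [ 0.5334 -0.0147  0.1047] 
 [[-0.984  0.178 -0.001]
 [ 0.178  0.984  0.001]
 [ 0.001  0.001 -1.   ]] 
F [-0.4  5.   3.5] op 0.015705788962122064 25.375674068927765 [-0.04  0.59 -0.02  2.14  0.03  0.42  1.31]
red [ 304  252   37   39 1181] [322.  270.9] med+ [ 0.5273 -0.015   0.0995] fit [ 0.5282 -0.0152  0.0978] 0.0108
```

drive_tool --moves "-0.2 0 0 0 0 0 -1;-0.2 0 0 0 0 0 -1;-0.2 0 0 0 0 0 -1;-0.2 0 0 0 0 0 -1;0 0 0 0 0 0 -1;0 0 0 0 0 0 -1"

```text
time: 18.8
position: [0.5373, -0.0154, 0.1044]
eef_rot: [[-0.984, 0.178, -0.009], [0.178, 0.984, 0.001], [0.009, -0.0, -1.0]]
ft_force: [-6.8, 5.3, 10.1]
opening: 0.0162
grasp_force: 25.8
```

```bash
python3 w.py
```

```text
18.8 [ 0.5373 -0.0154  0.1044] 
 [[-0.984  0.178 -0.009]
 [ 0.178  0.984  0.001]
 [ 0.009 -0.    -1.   ]] 
F [-6.8  5.3 10.1] op 0.016206130420697445 25.774098336696625 [-0.04  0.59 -0.02  2.13  0.03  0.43  1.31]
red [ 304  252   37   39 1188] [322.  270.6] med+ [ 0.5306 -0.0157  0.0996] fit [ 0.531  -0.0158  0.099 ] 0.0098
```

The front panel is at its stop too: the knob is at (0.5306, -0.0157), exactly where it should be. I'll release, lift high and go over to the electrode.

drive_tool --moves "0.4 0 0 0 0 0 0;0 0 0 0 0 0 0;0 0 -3.5 0 0 0 0;0 0 -5 0 0 0 0;0 0 -5 0 0 0 0;2.1 3.6 0 0 0 0 0;2.1 3.6 0 0 0 0 0;2.1 3.6 0 0 0 0 0;2.1 3.6 0 0 0 0 0;2.1 3.6 0 0 0 0 0"

```text
time: 19.85
position: [0.4667, 0.1793, 0.2393]
eef_rot: [[-0.984, 0.181, 0.001], [0.181, 0.984, -0.001], [-0.001, -0.001, -1.0]]
ft_force: [1.1, -0.2, -0.7]
opening: 0.0428
grasp_force: 0.0
```

drive_tool --moves "2.1 3.6 0 0 0 0 0;2.1 3.6 0 0 0 0 0;2.1 3.6 0 0 0 0 0;2.1 3.6 0 0 0 0 0;0 0 0 0 0 0 0;0 0 0 0 0 0 0;0 0 0 0 0 0 0"

```text
time: 20.55
position: [0.4108, 0.3337, 0.2387]
eef_rot: [[-0.983, 0.181, 0.0], [0.181, 0.983, -0.003], [-0.001, -0.003, -1.0]]
ft_force: [0.1, -0.6, -0.1]
opening: 0.0424
grasp_force: 0.0
```

```bash
cat > e.py <<'E'
from h import *
import sys
s=st(); c=snap('wrist'); P=cloud(c); hsv=cv2.cvtColor(c['image'],cv2.COLOR_RGB2HSV)
m=cv2.inRange(hsv,(22,110,50),(36,255,255)); k,L,q,ce=cv2.connectedComponentsWithStats(m)
for i in range(1,k):
    if q[i,4]>150:
        p=P[(L==i)&(c['depth']>0)]; zt=np.percentile(p[:,2],97); t=p[p[:,2]>zt-.004][:,:2]
        r=cv2.minAreaRect((t*1000).astype(np.float32)); print('yel',q[i],'ztop',round(zt,4),'rect',np.round(r[0],1),np.round(r[1],1),round(r[2],1))
if len(sys.argv)>1: save(c['image'],sys.argv[1])
r=(P[...,2]>0.084)&(P[...,2]<0.094)&(np.hypot(P[...,0]-.407,P[...,1]-.339)<.055)
print('stand',r.sum(),cv2.minAreaRect((P[r][:,:2]*1000).astype(np.float32)))
E
python3 e.py w3.png
```

```text
20.55 [0.4108 0.3337 0.2387] 
 [[-0.983  0.181  0.   ]
 [ 0.181  0.983 -0.003]
 [-0.001 -0.003 -1.   ]] 
F [ 0.1 -0.6 -0.1] op 0.04237649690165719 0.0 [-0.69  0.37 -0.1   2.06  0.06  0.71  0.56]
yel [ 301   22   74   80 3585] ztop 0.1795 rect [316.  358.3] [30.4 30.7] 14.1
yel [ 141  151   61   54 1448] ztop 0.1639 rect [363.6 239.5] [31.4  8.7] 17.1
yel [ 102  164   70   59 2749] ztop 0.1793 rect [365.8 225.3] [31.4 32.1] 2.3
yel [309 173  39  48 966] ztop 0.1369 rect [405.8 337.1] [22.4 22.1] 24.9
stand 3221 ((405.859375, 336.9847106933594), (60.431800842285156, 60.16984176635742), 11.291220664978027)
```

View pics/w3.png

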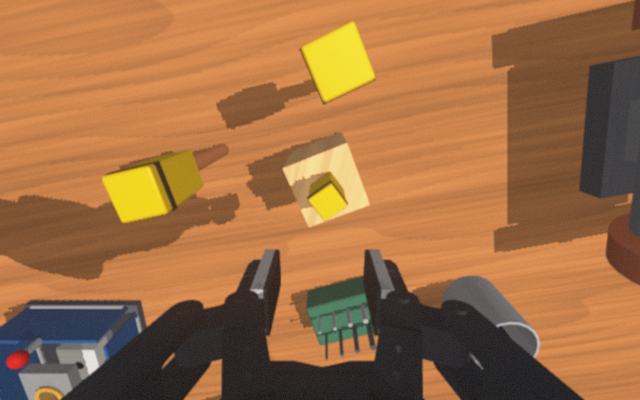

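The wrist view shows the electrode grip at (328,200) in its stand. It is turned about 25° in world axes, the stand 11°, and both measured centres agree at (0.406, 0.337). The two bigger look-alikes are at (337,62) and (150,187). I'll turn the tool to the grip's faces first.

drive_tool --moves "0 0 0 0 0 -0.14 0;0 0 0 0 0 -0.14 0;0 0 0 0 0 -0.14 0;0 0 0 0 0 -0.14 0;0 0 2 0 0 -0.056 0;0 0 2 0 0 0 0;0 0 0 0 0 0 0;0 0 0 0 0 0 0"

```text
time: 21.4
position: [0.4104, 0.3342, 0.1989]
eef_rot: [[-0.907, -0.42, -0.001], [-0.42, 0.907, -0.002], [0.001, -0.002, -1.0]]
ft_force: [-0.3, -0.5, 0.8]
opening: 0.0426
grasp_force: 0.0
```

```bash
python3 e.py; python3 -c "
from h import *
go([.4058,.337,.120],np.radians(114.9))"
```

```text
21.4 [0.4104 0.3342 0.1989] 
 [[-0.907 -0.42  -0.001]
 [-0.42   0.907 -0.002]
 [ 0.001 -0.002 -1.   ]] 
F [-0.3 -0.5  0.8] op 0.04264627152210973 0.0 [-0.59  0.44 -0.24  2.09  0.17  0.64  1.06]
yel [  95   36   91   97 6092] ztop 0.1795 rect [365.9 225. ] [31.1 31.9] 2.4
yel [ 155   49   68   80 1926] ztop 0.1631 rect [360.4 237.4] [35.6 16.9] 34.3
yel [ 422   69   92   83 5388] ztop 0.1795 rect [316.1 358.1] [30.5 32. ] 14.5
yel [398  74  35  61 877] ztop 0.164 rect [319.8 342.9] [27.1  1.4] 14.3
yel [316 194  30  14 205] ztop 0.1254 rect [396.2 331.9] [ 0.9 19. ] 24.5
yel [ 316  211   34   34 1075] ztop 0.1369 rect [405.7 337.1] [22.4 20.6] 25.5
stand 4234 ((405.9214782714844, 336.89239501953125), (60.646873474121094, 60.10904312133789), 11.163290023803711)
shift cm [0.35 0.4  7.94] (' turn A', array([-0.001,  0.   , -0.   ]), 'B', array([0.000e+00, 2.000e-03, 3.141e+00]))
```

drive_tool --moves "0.3 0.4 0 -0.001 0 0 0;0 0 0 0 0 0 0;0 0 3 0 0 0 0;0 0 3 0 0 0 0;0 0 1.9 0 0 0 0;0 0 0 0 0 0 0;0 0 0 0 0 0 0"

```text
time: 22.15
position: [0.4055, 0.3384, 0.1204]
eef_rot: [[-0.906, -0.423, -0.0], [-0.423, 0.906, 0.0], [0.0, 0.0, -1.0]]
ft_force: [0.5, 0.4, 0.2]
opening: 0.0426
grasp_force: 0.0
```

drive_tool --moves "0 0 0 0 0 0 -1;0 0 0 0 0 0 -1;0 0 0 0 0 0 -1;0 0 0 0 0 0 -1;0 0 0 0 0 0 -1" --newtons 50

```text
time: 22.65
position: [0.4061, 0.3388, 0.1213]
eef_rot: [[-0.906, -0.423, 0.001], [-0.423, 0.906, 0.002], [-0.002, 0.001, -1.0]]
ft_force: [-0.1, 0.6, 6.7]
opening: 0.0214
grasp_force: 49.2
```

```bash
python3 e.py
```

```text
22.65 [0.4061 0.3388 0.1213] 
 [[-0.906 -0.423  0.001]
 [-0.423  0.906  0.002]
 [-0.002  0.001 -1.   ]] 
F [-0.1  0.6  6.7] op 0.02136756951063792 49.21252369880676 [-0.64  0.56 -0.19  2.14  0.23  0.46  1.  ]
yel [    0    16   144   153 14082] ztop 0.1644 rect [363.9 240. ] [31.8 10. ] 16.0
yel [  497    43   143   180 19365] ztop 0.1794 rect [316.2 357.1] [31.5 31.5] 14.8
yel [ 425   55  102  126 7002] ztop 0.1644 rect [319.8 343.1] [29.3  2.3] 13.3
yel [ 297  240   50   35 1468] ztop 0.1259 rect [396.2 332. ] [ 1.9 20.9] 26.2
yel [ 294  280   56   52 2724] ztop 0.1367 rect [405.8 336.5] [23.3 22.4] 25.5
stand 5869 ((405.6355895996094, 336.95098876953125), (60.31977462768555, 60.32769775390625), 11.366643905639648)
```

Gripped (opening 21.4 mm, 49 N). I'll lift it straight up.

drive_tool --moves "0 0 -1 0 0 0 -1;0 0 -2 0 0 0 -1;0 0 -2 0 0 0 -1;0 0 -2 0 0 0 -1;0 0 -2 0 0 0 -1;0 0 -2 0 0 0 -1;0 0 -2 0 0 0 -1;0 0 0 0 0 0 -1;0 0 0 0 0 0 -1"

```text
time: 23.6
position: [0.4053, 0.3376, 0.2502]
eef_rot: [[-0.906, -0.422, -0.0], [-0.422, 0.906, 0.0], [-0.0, 0.0, -1.0]]
ft_force: [0.9, -0.0, -1.7]
opening: 0.0217
grasp_force: 49.0
```

Run:
```python
from h import *
import pickle
st(); C={n:snap(n) for n in('scene','top','wrist')}; pickle.dump(C,open('C2.pkl','wb'))
for n in C: print(n, np.round(proj(C[n],[.4058,.337,.14]),1),np.round(C[n]['pose'][:3,3],3))
save(np.hstack([cv2.resize(C['scene']['image'][70:220,360:500],(400,428),interpolation=2),cv2.resize(C['wrist']['image'][180:400,220:420],(389,428))]),'lift.png')
s=ctrl.observe(); go([.6024,-.029,s['position'][2]])
```

```text
23.6 [0.4053 0.3376 0.2502] 
 [[-0.906 -0.422 -0.   ]
 [-0.422  0.906  0.   ]
 [-0.     0.    -1.   ]] 
F [ 0.9 -0.  -1.7] op 0.021715255098634208 48.95050764083862 [-0.57  0.36 -0.27  2.05  0.14  0.75  1.08]
scene [430.3 156.8] [1.426 0.125 1.224]
top [223.  238.2] [0.364 0.012 1.393]
wrist [323.4 209.2] [0.332 0.301 0.368]
shift cm [-2.440e+00 -4.154e+01  2.000e-02]
```

View pics/lift.png

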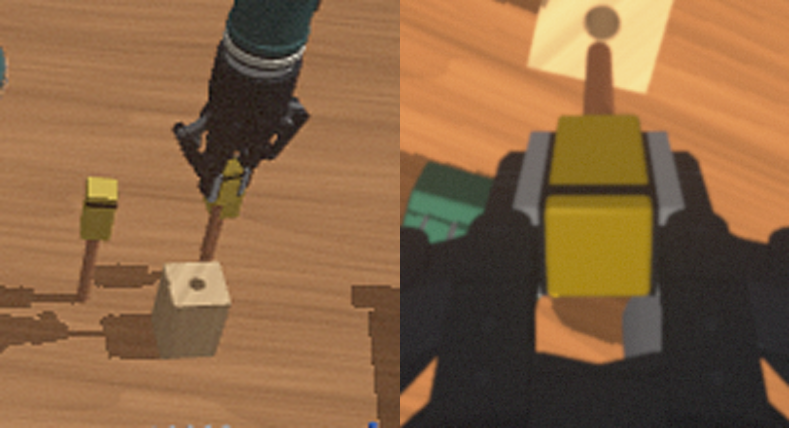

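The electrode is out: the scene crop shows the empty stand hole, and the wrist crop shows the rod hanging straight with its tip at about (323,203). I'll carry it to above the bore.

drive_tool --moves "-0.1 -2 0 0 0 0 -1;-0.2 -4 0 0 0 0 -1;-0.25 -4.5 0 0 0 0 -1;-0.25 -4.5 0 0 0 0 -1;-0.25 -4.5 0 0 0 0 -1;-0.25 -4.5 0 0 0 0 -1;-0.25 -4.5 0 0 0 0 -1;-0.25 -4.5 0 0 0 0 -1;-0.3 -4.5 0 0 0 0 -1;-0.2 -2.6 0 0 0 0 -1"

```text
time: 24.75
position: [0.5966, -0.0207, 0.2485]
eef_rot: [[-0.908, -0.418, -0.002], [-0.418, 0.908, -0.002], [0.003, -0.001, -1.0]]
ft_force: [0.4, -0.5, -0.4]
opening: 0.0218
grasp_force: 49.1
```

drive_tool --moves "-0.1 -1.4 0 0 0 0 -1;0 0 0 0 0 0 -1;0 0 0 0 0 0 -1;0 0 0 0 0 0 -1;0 0 0 0 0 0 -1"

```text
time: 25.25
position: [0.6019, -0.0258, 0.2498]
eef_rot: [[-0.905, -0.426, -0.001], [-0.426, 0.905, 0.001], [0.001, 0.001, -1.0]]
ft_force: [0.3, -0.3, -0.4]
opening: 0.0216
grasp_force: 49.1
```

Run:
```python
from h import *
import pickle
s=st(); C={n:snap(n) for n in('scene','top','wrist')}; pickle.dump(C,open('C3.pkl','wb'))
go([.6024,-.029,.25]); c=C['wrist']
zt=.010+s['position'][2]-.1213
print('wrist exp tip',proj(c,[*s['position'][:2],zt]),'bore',proj(c,[.6024,-.029,.086]),'ztip',zt)
save(np.hstack([cv2.resize(C['scene']['image'][130:270,230:370],(300,300),interpolation=2),cv2.resize(c['image'][100:400,170:470],(450,450))[:300] if 0 else cv2.resize(c['image'][130:330,220:420],(400,400),interpolation=2)[:300]]),'bore.png')
```

```text
25.25 [ 0.6019 -0.0258  0.2498] 
 [[-0.905 -0.426 -0.001]
 [-0.426  0.905  0.001]
 [ 0.001  0.001 -1.   ]] 
F [ 0.3 -0.3 -0.4] op 0.021589890222440986 49.120144844055176 [ 0.1   0.45 -0.18  1.89  0.11  0.81  1.87]
shift cm [ 0.07 -0.18 -0.  ] 
wrist exp tip (np.float64(325.01083776514554), np.float64(206.94134194421866)) bore (np.float64(321.1013833091964), np.float64(187.44612546974184)) ztip 0.13848408856688693
```

View pics/bore.png

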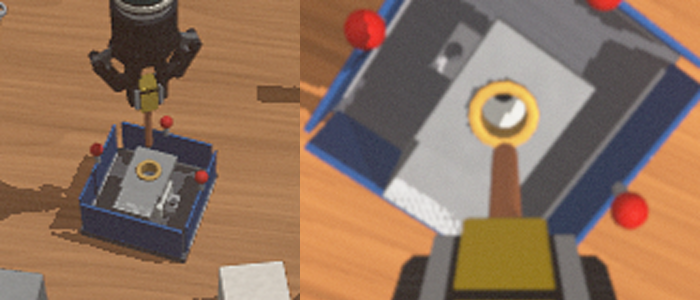

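```bash
cat > tip.py <<'E'
from h import *
def meas(c,s,zt,ring=True):
    hsv=cv2.cvtColor(c['image'],cv2.COLOR_RGB2HSV); R=np.array(s['eef_rot']); out={}
    m=cv2.inRange(hsv,(16,120,120),(28,255,255)); P=cloud(c)
    m[~((P[...,2]>.078)&(P[...,2]<.092))]=0
    if ring:
        k=max(cv2.findContours(m,cv2.RETR_EXTERNAL,cv2.CHAIN_APPROX_NONE)[0],key=cv2.contourArea)
        e=cv2.fitEllipse(cv2.convexHull(k)); out['bore']=ray(c,*e[0],.086); print('ring',np.round(e[0],1),np.round(e[1],1),round(e[2]),np.round(out['bore'],4),'rect centre',cv2.boundingRect(k))
    # rod by height & nearness to axis
    d=np.hypot(P[...,0]-s['position'][0],P[...,1]-s['position'][1])
    r=((d<.018)&(P[...,2]>zt-.004)&(P[...,2]<s['position'][2]-.035)&(c['depth']>0)).astype(np.uint8)
    rows=[(v,np.flatnonzero(r[v]).min(),np.flatnonzero(r[v]).max()) for v in range(400) if r[v].sum()>3]
    print('rod rows',rows[:4],rows[-1])
    v0=rows[0][0]; far=ray(c,(rows[0][1]+rows[0][2])/2,v0-.5,zt)
    out['tip']=far-R[:,0]*.005; print('tip(topmost)',np.round(out['tip'],4))
    for a in(8,16,24):
        v,l,h=rows[min(a,len(rows)-1)]; q=P[v,l:h+1]; o=c['pose'][:3,3]; mid=P[v,(l+h)//2]; w=(mid-o)/np.linalg.norm(mid-o)
        print('axis',v,np.round((l+h)/2,1),h-l+1,np.round(mid+w*.005/np.hypot(w[0],w[1])*1,4))
    return out
if __name__=='__main__':
    import pickle
    s=ctrl.observe(); C=pickle.load(open('C3.pkl','rb')); o=meas(C['wrist'],s,.1385)
    R=np.array(s['eef_rot']); print('shift tool cm',np.round(R.T@(o['bore']-o['tip'])*100,2), 'tcp-tip',np.round(s['position']-o['tip'],4))
    C2=pickle.load(open('C2.pkl','rb')); s2=dict(position=np.array([.4053,.3376,.2502]),eef_rot=[[-.906,-.422,0],[-.422,.906,0],[0,0,-1]])
    o=meas(C2['wrist'],s2,.1389,False); print(s2['position']-o['tip'])
E
python3 tip.py
```

```text
ring [321.2 186.6] [33.2 34.4] 90 [ 0.6016 -0.0293  0.086 ] rect centre (304, 170, 35, 33)
rod rows [(201, np.int64(319), np.int64(324)), (202, np.int64(318), np.int64(326)), (203, np.int64(317), np.int64(327)), (204, np.int64(317), np.int64(327))] (238, np.int64(314), np.int64(329))
tip(topmost) [ 0.6027 -0.0284  0.1385]
axis 209 322.0 13 [ 0.6019 -0.0284  0.1461]
axis 217 321.5 14 [ 0.6024 -0.029   0.1624]
axis 225 322.0 15 [ 0.6016 -0.0286  0.1781]
shift tool cm [ 0.14 -0.03  5.25] tcp-tip [-0.0005  0.0014  0.1115]
rod rows [(201, np.int64(319), np.int64(324)), (202, np.int64(318), np.int64(325)), (203, np.int64(317), np.int64(326)), (204, np.int64(316), np.int64(327))] (238, np.int64(314), np.int64(329))
tip(topmost) [0.4048 0.3349 0.1389]
axis 209 322.0 13 [0.4045 0.3352 0.145 ]
axis 217 321.5 14 [0.4047 0.3345 0.1619]
axis 225 322.0 15 [0.4042 0.3351 0.177 ]
[0.00048987 0.00266999 0.1113    ]
```

The tip is within about 1 mm of the bore axis and the rod is vertical. I'll lower it to just above the mouth and check.

drive_tool --moves "0.08 -0.03 1 0 0 0 -1;0 0 1.5 0 0 0 -1;0 0 1 0 0 0 -1;0 0 0.6 0 0 0 -1;0 0 0 0 0 0 -1;0 0 0 0 0 0 -1;0 0 0 0 0 0 -1"

```text
time: 26.1
position: [0.6024, -0.0286, 0.2093]
eef_rot: [[-0.906, -0.423, 0.001], [-0.423, 0.906, -0.0], [-0.001, -0.0, -1.0]]
ft_force: [0.0, -0.7, -0.8]
opening: 0.0213
grasp_force: 49.1
```

```bash
cat > t2.py <<'E'
from tip import *
s=st(); c=snap('wrist'); zt=s['position'][2]-.1113; o=meas(c,s,zt); R=np.array(s['eef_rot']); print('tip z',zt,'shift',np.round(R.T@(o['bore']-o['tip'])*100,2))
import sys
if len(sys.argv)>1:
    S=snap('scene'); save(np.hstack([cv2.resize(S['image'][150:260,240:350],(385,400),interpolation=2),cv2.resize(c['image'][130:330,220:420],(400,400),interpolation=2)]),sys.argv[1])
E
python3 t2.py near.png
```

```text
26.1 [ 0.6024 -0.0286  0.2093] 
 [[-0.906 -0.423  0.001]
 [-0.423  0.906 -0.   ]
 [-0.001 -0.    -1.   ]] 
F [ 0.  -0.7 -0.8] op 0.021254328426540587 49.12035584449768 [ 0.1   0.5  -0.17  1.92  0.12  0.73  1.86]
ring [323.7 200.8] [38.1 39.4] 89 [ 0.6017 -0.0292  0.086 ] rect centre (304, 182, 40, 38)
rod rows [(201, np.int64(319), np.int64(324)), (202, np.int64(318), np.int64(326)), (203, np.int64(317), np.int64(327)), (204, np.int64(317), np.int64(327))] (238, np.int64(314), np.int64(330))
tip(topmost) [ 0.6031 -0.0305  0.098 ]
axis 209 322.0 13 [ 0.6022 -0.0305  0.1057]
axis 217 321.5 14 [ 0.6028 -0.031   0.1215]
axis 225 322.0 15 [ 0.6025 -0.0304  0.136 ]
tip z 0.09801593285553935 shift [0.07 0.18 1.2 ]
```

View pics/near.png

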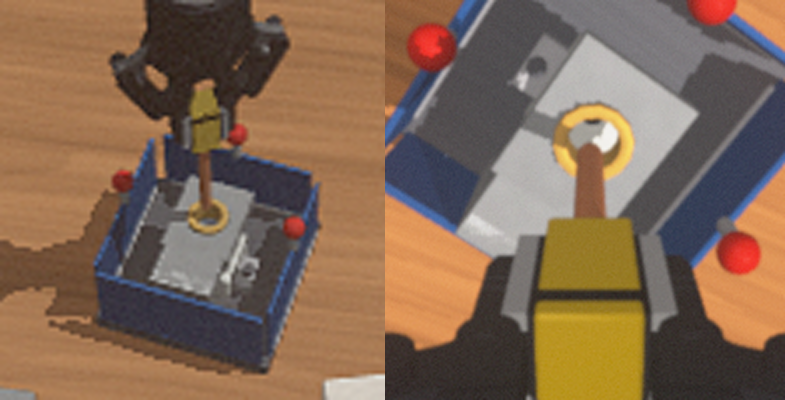

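The near view shows the tip over the mouth at about (321,203), with the ring centred at (324,201), so the rod is about 1.7 mm off sideways. I'll correct that and recheck.

drive_tool --moves "0.07 0.17 0 0 0 0 -1;0 0 0 0 0 0 -1;0 0 0 0 0 0 -1;0 0 0 0 0 0 -1;0 0 0 0 0 0 -1"

```text
time: 26.7
position: [0.6006, -0.0274, 0.2088]
eef_rot: [[-0.906, -0.423, -0.001], [-0.423, 0.906, -0.0], [0.001, 0.0, -1.0]]
ft_force: [-0.2, -0.0, -1.1]
opening: 0.0218
grasp_force: 49.1
```

```bash
python3 t2.py
```

```text
26.7 [ 0.6006 -0.0274  0.2088] 
 [[-0.906 -0.423 -0.001]
 [-0.423  0.906 -0.   ]
 [ 0.001  0.    -1.   ]] 
F [-0.2 -0.  -1.1] op 0.0217708315057 49.12034869194031 [ 0.09  0.5  -0.17  1.93  0.12  0.73  1.86]
ring [321.5 202.3] [37.5 39.5] 88 [ 0.6015 -0.0292  0.086 ] rect centre (302, 184, 40, 36)
rod rows [(201, np.int64(319), np.int64(324)), (202, np.int64(318), np.int64(326)), (203, np.int64(317), np.int64(327)), (204, np.int64(317), np.int64(327))] (238, np.int64(314), np.int64(330))
tip(topmost) [ 0.6011 -0.0293  0.0975]
axis 209 322.0 13 [ 0.6006 -0.0291  0.1041]
axis 217 321.5 14 [ 0.6006 -0.0299  0.1217]
axis 225 322.0 15 [ 0.6005 -0.0292  0.1358]
tip z 0.09752439915854687 shift [-0.04 -0.    1.15]
```

drive_tool --moves "-0.08 -0.02 0 0 0 0 -1;0 0 0 0 0 0 -1;0 0 0.5 0 0 0 -1;0 0 0.6 0 0 0 -1;0 0 0.6 0 0 0 -1;0 0 0.6 0 0 0 -1;0 0 0.5 0 0 0 -1;0 0 0 0 0 0 -1;0 0 0 0 0 0 -1"

```text
time: 27.65
position: [0.6013, -0.0273, 0.1806]
eef_rot: [[-0.906, -0.423, -0.001], [-0.423, 0.906, -0.0], [0.001, 0.0, -1.0]]
ft_force: [0.1, 0.0, -1.1]
opening: 0.0217
grasp_force: 49.1
```

```bash
python3 t2.py in.png
```

```text
27.65 [ 0.6013 -0.0273  0.1806] 
 [[-0.906 -0.423 -0.001]
 [-0.423  0.906 -0.   ]
 [ 0.001  0.    -1.   ]] 
F [ 0.1  0.  -1.1] op 0.02172463667953249 49.12010729312897 [ 0.09  0.54 -0.16  1.95  0.13  0.67  1.85]
ring [321.6 213.7] [41.8 44.3] 89 [ 0.6015 -0.0292  0.086 ] rect centre (300, 193, 45, 40)
rod rows [(190, np.int64(321), np.int64(328)), (191, np.int64(317), np.int64(330)), (192, np.int64(315), np.int64(334)), (193, np.int64(312), np.int64(336))] (238, np.int64(314), np.int64(330))
tip(topmost) [ 0.5928 -0.0308  0.0693]
axis 198 324.5 36 [ 0.5939 -0.0307  0.0717]
axis 206 324.5 46 [ 0.6006 -0.0275  0.0693]
axis 214 324.0 49 [ 0.6006 -0.0277  0.0872]
tip z 0.06929345490956883 shift [-0.86 -0.23 -1.67]
```

View pics/in.png

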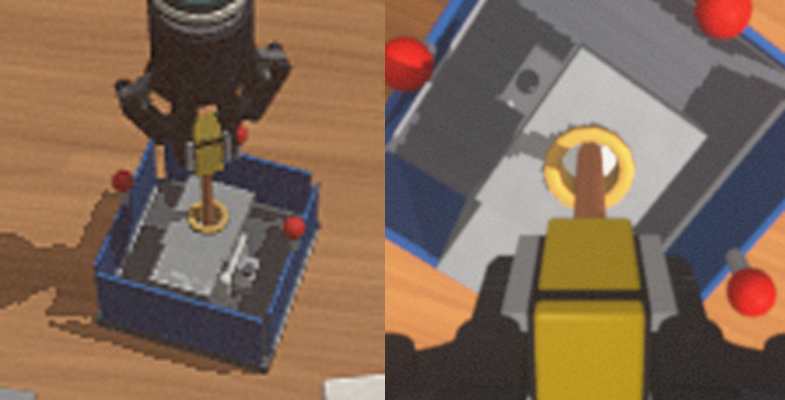

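drive_tool --moves "0 0 0.5 0 0 0 -1;0 0 0.5 0 0 0 -1;0 0 0.5 0 0 0 -1;0 0 0.4 0 0 0 -1;0 0 0.3 0 0 0 -1;0 0 0 0 0 0 -1;0 0 0 0 0 0 -1;0 0 0 0 0 0 -1;0 0 0 0 0 0 -1;0 0 0 0 0 0 -1"

```text
time: 28.75
position: [0.6015, -0.0273, 0.159]
eef_rot: [[-0.906, -0.422, -0.0], [-0.422, 0.906, -0.0], [0.0, -0.0, -1.0]]
ft_force: [-0.1, 0.7, -0.7]
opening: 0.0219
grasp_force: 49.1
```

Run:
```python
from h import *
s=st(); w=snap('wrist'); S=snap('scene')
for n,c in(('wrist',w),('scene',S)):
    P=cloud(c); hsv=cv2.cvtColor(c['image'],cv2.COLOR_RGB2HSV); d=np.hypot(P[...,0]-.6015,P[...,1]+.029)
    y=cv2.inRange(hsv,(22,110,40),(36,255,255))>0
    p=P[y&(d<.03)&(P[...,2]>.11)]; print(n,'grip z range',np.round(np.percentile(p[:,2],[1,99]),4),len(p))
    m=cv2.inRange(hsv,(16,110,110),(28,255,255))>0; p=P[m&(d<.03)&(P[...,2]<.095)]; print('ring z',np.round(np.median(p,0),4))
    for z in(.086,.127): print(z,np.round(proj(c,[.6015,-.0292,z]),1))
for v in range(205,245,6):
    q=w['image'][v,300:345].astype(int); print(v,[int(x[0]-x[2]) for x in q[::2]])
```

```text
28.75 [ 0.6015 -0.0273  0.159 ] 
 [[-0.906 -0.422 -0.   ]
 [-0.422  0.906 -0.   ]
 [ 0.    -0.    -1.   ]] 
F [-0.1  0.7 -0.7] op 0.021850569421994828 49.1207617521286 [ 0.08  0.57 -0.16  1.96  0.14  0.63  1.84]
wrist grip z range [0.1329 0.1745] 4327
ring z [ 0.5982 -0.0328  0.0864]
0.086 [321.7 225. ]
0.127 [321.8 254.6]
scene grip z range [0.127  0.1844] 77
ring z [ 0.6066 -0.0217  0.0839]
0.086 [297.7 207.5]
0.127 [297.3 198.7]
205 [2, 5, 5, 10, 25, 70, 119, 144, 144, 144, 142, 143, 143, 141, 146, 142, 108, 69, 30, 6, 6, 8, 5]
211 [5, 51, 101, 119, 146, 144, 143, 140, 140, 132, 127, 115, 116, 129, 140, 140, 145, 142, 140, 138, 135, 39, 6]
217 [99, 101, 102, 96, 58, 18, 12, 15, 60, 75, 74, 72, 77, 83, 64, 5, 2, 11, 101, 145, 143, 136, 132]
223 [101, 100, 94, 92, 53, 13, 11, 19, 69, 78, 79, 77, 80, 81, 81, 11, 4, 10, 38, 110, 143, 146, 137]
229 [142, 145, 137, 118, 88, 86, 75, 55, 72, 77, 77, 73, 77, 80, 93, 68, 70, 74, 68, 107, 144, 142, 141]
235 [132, 145, 141, 135, 143, 96, 75, 68, 75, 80, 75, 78, 74, 75, 87, 90, 74, 81, 137, 142, 141, 146, 106]
241 [12, 88, 117, 119, 118, 118, 115, 119, 109, 120, 119, 120, 117, 121, 116, 117, 115, 117, 114, 111, 113, 71, 8]
```

The rod is centred in the bore: at row 223 it spans 315 to 329 in a bore spanning 308 to 336. The tip is at about z=0.0475, and there is no contact force. Handing in.

```bash
python3 -c "
from h import *
st(); print(ctrl.hand_in())"
```

```text
28.85 [ 0.6014 -0.0273  0.1589] 
 [[-0.906 -0.423 -0.   ]
 [-0.423  0.906 -0.   ]
 [ 0.     0.    -1.   ]] 
F [-0.1 -0.5 -1. ] op 0.021474381399112858 49.120802879333496 [ 0.08  0.57 -0.16  1.96  0.14  0.63  1.84]
the job is handed in; nothing more can be done
None
```

I handed the job in at 28.9 s: all three panels are up against their stops (the right one took a second grasp after the first slipped), and the electrode is held upright, still and centred in the bore, its tip measured about 10.5 mm above the workpiece with no sign of contact.

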